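Load the storeroom's balance rack and level it

TASK

Hang the blue-and-white carton by its hook on the right-hand seat of the pivoting bar, between the two red collars, let go of it, and then hang the orange one on the smooth left-hand stretch, sliding it along until the bar rests level, to within one degree, with both cartons hanging free. Ease each carton's weight onto the bar, letting go only once the bar carries it, so that the bar never jerks or swings fast and never tips far (15 degrees); never push or pull hard on the rack (keep under 15 N). Leave the other things on the table where they are.

Things in the scene. Friction and masses are not known exactly. Their poses are not given: they have to be found in the camera images.
- blue_carton_tab (a point): Centre of the blue-and-white carton's grip tab, 12 (x) by 22 (y) by 30 (z) mm, 134 mm above the carton's underside, on its vertical centre line. The carton stands upright: 50 (x) by 30 (y) by 62 mm tall; above it rises a hook of 8 mm wire with the tab on top of it. Mass 0.30 to 0.40 kg, not known exactly. Axes are the carton's, z up.
- blue_carton_hook (a point): Where the bar's centre line lies in the hook when the carton hangs: on the carton's centre line, 103.5 mm above its underside, 30.5 below the tab's centre. The hook's stem stands 17 mm to the carton's -x, its tip comes down 17 mm to +x: it is open to +x. The bar enters from +x through the 32 mm gap between the carton's top (62 mm up) and the tip's end (94 mm up).
- orange_carton_tab (a point): Centre of the grip tab of the orange carton: carton, hook and tab have the same shapes and sizes as the blue-and-white one's. Mass 0.21 to 0.33 kg, not known exactly. Axes are the carton's, z up.
- orange_carton_hook (a point): The same resting point inside the orange carton's hook, 30.5 mm below its tab's centre. Axes are the carton's; the hook is open to +x.
- rack: Green balance rack, fixed: foot 150 x 110 x 16 mm, post 22 mm square, a pivoting steel bar at its top. Origin at the centre of the foot's underside; y points along the bar to its left end, x level and square to it, away from the robot. A black pointer hangs from the pivot before a white plate with a red line: level when they line up.
- rack_pivot (a point): The bar's pivot, on the bar's centre line, 230 mm above the table; fixed; axes are the rack's. The bar is round, 12 mm across, and reaches from 190 mm right (-y) to 190 mm left (+y) of the pivot.
- bar (a joint): Lean of the bar (rad): 0 = level, positive = left end (+y) down. A spring centres the pivot: the lean is the sum of the weights' moments about the pivot divided by about 1.8 N m per rad. Stops at +-0.36. It swings with little damping and settles in about 1 s.
- bar_seat (a point): The right-hand seat: on the bar's centre line 120 mm right (-y) of the pivot, half-way between two red collars (22 mm across, 36 mm clear between them). Moves with the bar and has its axes (y along the bar to the left, z up when level).
- bar_run (a point): Middle of the bar's smooth left-hand stretch, on its centre line 120 mm left (+y) of the pivot; free from 65 to 180 mm left of it. Moves with the bar and has its axes. Nearer the pivot, 40 mm left of it, a brown carton 24 mm wide with a green band (about 0.35 kg) is clamped under the bar for good, so the empty bar leans left.
- bearing: Bystander: steel bearing ring lying flat, 64 mm across, 18 mm high; origin at the centre of its underside.
- box_red: Bystander: red box 90 x 120 x 50 mm; origin at the centre of its underside.
- box_plain: Bystander: brown box 100 x 140 x 60 mm; origin at the centre of its underside.
- grease_tin: Bystander: tin with a yellow label, 66 mm across, 50 mm high; origin at the centre of its underside.
- spanner: Bystander: steel spanner 160 mm long lying flat; origin at the middle of its underside.
- tape: Bystander: yellow tape roll lying flat, 90 mm across, 24 mm high; origin at the centre of its underside.
Not all that is in view belongs to the job. There is more than one size of the part that bears orange_carton_tab; the job needs the middle-sized.

How it is judged:
By the outcome, as a careful person would: the job done as asked, in the order asked, and still so for the second after the job is handed in, with the robot touching nothing.
It also fails if it takes over 72 s, if anything falls off the work surface, if the arm or the gripper's body presses on something with over 40 N, if the wrist force passes 120 N, or if a joint passes its speed limit or range.

ROBOT

A 6-joint arm with a two-finger parallel gripper is mounted at the origin on the work surface. World frame = base frame: x ahead of the robot, y to its left, z up, the work surface at z = 0. Lengths are in mm, angles in rad, forces in N, time in s.
With the tool pointing down it reaches from about 275 to 825 mm from the base axis. Payload 4.9 kg.
Tool frame: the origin (TCP) lies at the very end of the fingers, on their centre line; the grasp point (between the pads) lies 19 mm behind it; z points along the fingers, y is the direction in which the jaws open and shut (so a half turn about z gives the same grasp; the last joint's range is limited). The gripper opens to 85 mm and grips with 20 to 120 N. Pads are 22 mm wide; open, the fingers measure 114 mm over their backs; the gripper's body (76 mm by 85 mm) begins 54 mm behind the grasp point. The pads swing forward as they close: fully open they stand 13 mm farther back than shut.
Start: joints at [-1.241, 0.326, -0.193, 1.052, 0, 1.437], TCP at [246.056, -491.909, 231.281] pointing down, gripper open.
Joint ranges: [-2.65, 2.65], [-0.97, 1.79], [-1.3, 1.35], [-1.93, 2.1], [-1.47, 1.37], [-3.14, 3.14]. Speed limits (rad/s): [2.57, 2.57, 3.14, 3.14, 3.14, 3.14].

INTERFACE

Orientations are given as [roll, pitch, yaw] about the fixed x, y, z axes, in that order (R = Rz(yaw) Ry(pitch) Rx(roll)).
In Python, from bench import bot, solve_ik, imaging gives the robot as it stands. Calls block until the motion is done:
- bot.move_ptp(position, orientation): joint-space move of the TCP to a pose.
- bot.movel(position, rot=None, max_speed=150, threshold=None): straight line of the TCP; rot=None keeps the orientation; max_speed is the mean speed in mm/s. With threshold (N) it stops when the force on the tool has changed by that much, and returns True; else False.
- bot.move_j(angles): joint-space move.
- bot.grip(opening, effort=None): opening from 0.0 (shut) to 1.0 (fully open); effort is the grip in N (None keeps the last); returns when the fingers have stopped.
- bot.dwell(seconds).
- solve_ik(position, orientation): joint angles nearest the present ones, or None.
- bot.get_state(): the state.
- imaging.capture(name): name is "side" or "top" or "wrist"; returns the picture (384x512x3 uint8, blue, green, red); there is no depth.
- imaging.camera_model(name): a dict with "K" (3x3 intrinsics, pixels), "k1" (the pictures are not rectified: a ray, as slopes to the right and down, at radius r is drawn at 1 + k1 r^2 times it, then the intrinsics apply), "position" and "rotation" of the camera in the world. Camera axes: x right, y up, looking along -z (the intrinsics and any distortion apply to the point x, -y, -z); pixel columns grow to the right and rows downward; lengths in mm; the calibration is good to about 2 mm. A picture is of the moment at which its call begins: read the wrist's pose just before it. camera_model takes no time and is no camera call; for the wrist camera it gives the pose at the moment of the call.
A pose or a line that the arm cannot do raises bot.IKError and nothing moves.
- bot.sign_off(): hands the job in, once; it reports no verdict.
The state is a dict: "t": time; "qpos": joint angles; "joint_velocities": joint speeds; "effort": joint torques, N m; "tcp_pos": TCP position; "orientation": TCP orientation; "contact_force": force on the tool from outside, world axes, zero at the start; "wrist_torque": the same for the moment, N m; "opening": opening from 0.0 (shut) to 1.0 (fully open).
Only numpy, scipy, OpenCV 4.12 (cv2) and the standard library are available. Lean on these libraries where they do the work, as an engineer would, in place of code of your own. Each camera call takes 0.05 s, during which the arm holds its last target.

## Working session

There is one attempt and no reset: what is moved stays moved. The work goes in short steps, each a Python script; the robot and the scene stay as the last script left them, time stands still between calls to the robot, and variables do not carry over. Pictures are saved under pics/ and viewed, and the job is handed in when it is done.

```bash
ls; mkdir -p pics; python3 - <<'E'
from bench import bot, solve_ik, imaging
import cv2,json
for n in ["side","top","wrist"]:
    m=imaging.camera_model(n); print(n,m)
    cv2.imwrite(f"pics/{n}0.png",imaging.capture(n))
print(bot.get_state())
E
```

```text
pics
side {'K': array([[466.94595946,   0.        , 259.2680067 ],
       [  0.        , 466.94595946, 193.4399414 ],
       [  0.        ,   0.        ,   1.        ]]), 'k1': -0.0019518697683441175, 'position': array([  45.42876871, 1026.89872446, 1150.34574651]), 'rotation': array([ 0.84718855, -0.01611552, -2.63792167])}
top {'K': array([[494.90973028,   0.        , 256.41088964],
       [  0.        , 494.90973028, 195.38876339],
       [  0.        ,   0.        ,   1.        ]]), 'k1': -0.1283716026772795, 'position': array([ 474.72613537,  -14.06276389, 1586.53843787]), 'rotation': array([ 0.07877159, -0.0025757 , -1.54422702])}
wrist {'K': array([[331.26414758,   0.        , 253.77920111],
       [  0.        , 331.26414758, 194.61702877],
       [  0.        ,   0.        ,   1.        ]]), 'k1': -0.07675535721412756, 'position': array([ 310.66561642, -458.6066871 ,  373.27219057]), 'rotation': array([-0.28785038,  0.00197703, -1.106148  ])}
{'t': 0.15, 'qpos': array([-1.24123195e+00,  3.26755245e-01, -1.93315662e-01,  1.05196282e+00,
       -1.02484852e-05,  1.43660470e+00]), 'joint_velocities': array([-1.52248453e-05, -1.67203119e-03,  2.36365539e-03,  4.57410304e-04,
        4.53423277e-06, -1.78508827e-03]), 'effort': array([ 1.00315872e-03, -4.43702424e+01,  2.62666386e+01,  1.03922127e-02,
       -2.28228746e-04,  1.29651873e-06]), 'tcp_pos': array([ 245.90034802, -491.51657006,  230.70633478]), 'orientation': array([-3.14036501e+00, -1.55394067e-04,  4.63755922e-01]), 'contact_force': array([ 0.48688915, -0.52546751,  0.48567005]), 'wrist_torque': array([-0.01014802, -0.0719016 , -0.03080438]), 'opening': 0.9983209121021174}
```

View pics/side0.png

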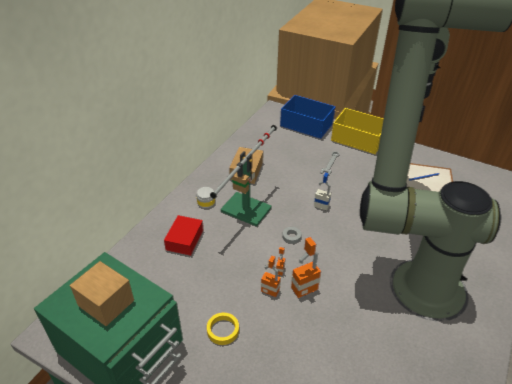

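View pics/top0.png

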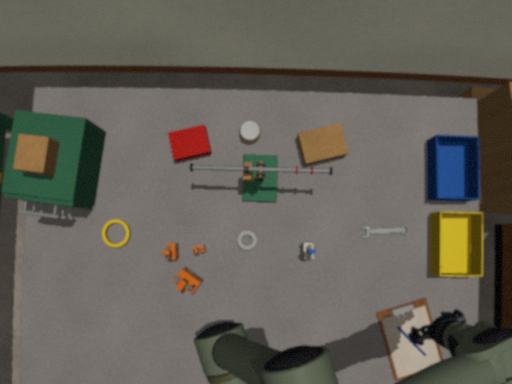

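View pics/wrist0.png

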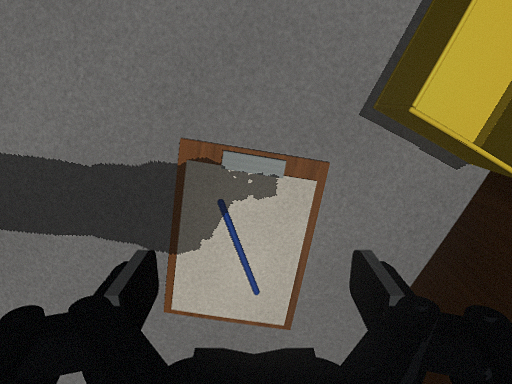

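```bash
cat > h.py <<'E'
import numpy as np, cv2
from scipy.spatial.transform import Rotation as R
from bench import bot, solve_ik, imaging
def ray(m,u,v):
    K=np.array(m["K"]);k=m["k1"]
    d=np.array([(u-K[0,2])/K[0,0],(v-K[1,2])/K[1,1]])
    s=d.copy()
    for _ in range(30): s=d/(1+k*(s@s))
    D=R.from_euler("xyz",m["rotation"]).as_matrix()@np.array([s[0],-s[1],-1])
    return np.array(m["position"]),D
def onz(m,u,v,z):
    p,d=ray(m,u,v); return p+d*(z-p[2])/d[2]
def onplane(m,u,v,p0,n):
    p,d=ray(m,u,v); return p+d*((np.asarray(p0)-p)@n)/(d@n)
def two(r1,r2):
    (p1,d1),(p2,d2)=r1,r2
    A=np.stack([d1,-d2],1); t=np.linalg.lstsq(A,p2-p1,rcond=None)[0]
    a=p1+d1*t[0]; b=p2+d2*t[1]; return (a+b)/2,np.linalg.norm(a-b)
def proj(m,P):
    c=R.from_euler("xyz",m["rotation"]).as_matrix().T@(np.asarray(P,float)-m["position"])
    s=np.array([c[0],-c[1]])/-c[2]; s=s*(1+m["k1"]*(s@s)); K=m["K"]
    return np.array([K[0,0]*s[0]+K[0,2],K[1,1]*s[1]+K[1,2]])
def crop(img,x0,y0,x1,y1,f,name):
    c=cv2.resize(img[y0:y1,x0:x1],None,fx=f,fy=f,interpolation=cv2.INTER_CUBIC); cv2.imwrite("pics/"+name,c)
E
python3 - <<'E'
from h import *
t=cv2.imread("pics/top0.png"); s=cv2.imread("pics/side0.png")
crop(t,150,145,350,295,4,"t1.png"); crop(s,190,115,350,305,3.1,"s1.png")
mt=imaging.camera_model("top");ms=imaging.camera_model("side")
print(proj(ms,[0,0,0]),proj(mt,[400,0,0]))
for uv in [(172,252),(200,250),(187,281),(308,251)]: print(uv,onz(mt,*uv,100))
for uv in [(192,167.5),(331,171)]: print(uv,onz(mt,*uv,230))
E
```

```text
[428.57926915 287.62659311] [250.10163875 257.74254447]
(172, 252) [414.98585109 233.92810952 100.        ]
(200, 250) [423.54877599 149.80148555 100.        ]
(187, 281) [329.85448724 185.89577863 100.        ]
(308, 251) [ 429.17564315 -173.73664918  100.        ]
(192, 167.5) [654.49811435 165.57771667 230.        ]
(331, 171) [ 655.14359568 -219.47655866  230.        ]
```

View pics/t1.png

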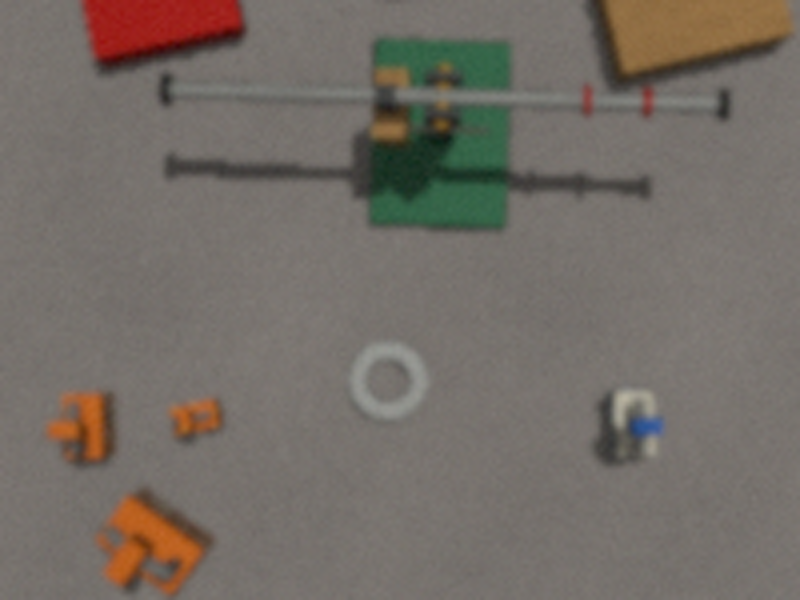

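View pics/s1.png

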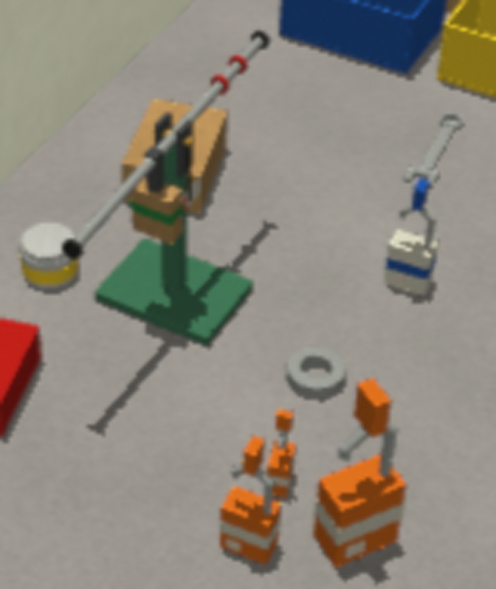

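Blue carton: top (310,252). Three orange ones in the top view: (172,252), (200,250) and (187,281). The one at (200,250) is clearly the smallest and the one at (187,281) the largest. (172,252) should be the middle one, and I'll check its size against the given 50 mm.

```bash
python3 - <<'E'
from h import *
t=cv2.imread("pics/top0.png"); s=cv2.imread("pics/side0.png")
mt=imaging.camera_model("top");ms=imaging.camera_model("side")
def blobs(img,lo,hi,roi,amin):
    hsv=cv2.cvtColor(img,cv2.COLOR_BGR2HSV); m=cv2.inRange(hsv,lo,hi)
    k=np.zeros_like(m); x0,y0,x1,y1=roi; k[y0:y1,x0:x1]=m[y0:y1,x0:x1]
    n,l,st,c=cv2.connectedComponentsWithStats(k)
    return [(c[i].round(1).tolist(),st[i].tolist()) for i in range(1,n) if st[i][4]>=amin]
print("blue top",blobs(t,(100,120,60),(130,255,255),(290,230,330,270),3))
print("blue side",blobs(s,(100,120,50),(130,255,255),(300,160,345,215),3))
print("or top",blobs(t,(5,120,80),(18,255,255),(150,230,215,300),5))
print("or side",blobs(s,(5,150,80),(18,255,255),(250,230,330,305),5))
print("green top",blobs(t,(60,60,30),(90,255,255),(230,140,290,210),20))
print("red top",blobs(t,(0,120,80),(5,255,255),(280,160,320,180),2),blobs(t,(170,120,80),(180,255,255),(280,160,320,180),2))
print("black top",blobs(t,(0,0,0),(180,255,55),(180,155,345,185),3))
print("black side",blobs(s,(0,0,0),(180,255,55),(205,115,290,205),3))
crop(t,155,235,215,300,9,"tor.png")
E
```

```text
blue top [([310.9, 251.2], [308, 250, 7, 4, 23])]
blue side [([325.1, 176.9], [323, 173, 5, 9, 28]), ([320.8, 201.2], [315, 199, 13, 5, 32])]
or top [([171.0, 251.0], [162, 243, 16, 17, 166]), ([198.6, 249.0], [193, 245, 12, 9, 79]), ([187.0, 280.8], [175, 269, 26, 25, 360])]
or side [([309.6, 245.8], [305, 237, 11, 18, 142]), ([280.9, 249.9], [279, 247, 5, 7, 28]), ([271.3, 261.3], [269, 256, 6, 12, 52]), ([280.4, 263.1], [277, 258, 8, 11, 68]), ([305.7, 273.1], [293, 262, 28, 23, 403]), ([270.0, 279.7], [262, 272, 18, 16, 181]), ([279.7, 273.0], [278, 272, 5, 3, 13]), ([304.3, 289.7], [292, 283, 26, 15, 137]), ([262.0, 288.8], [261, 287, 4, 5, 10]), ([272.2, 292.8], [266, 289, 13, 8, 49])]
green top [([261.9, 159.6], [244, 155, 33, 12, 278]), ([261.0, 188.6], [242, 172, 35, 30, 806])]
red top [([296.0, 170.5], [296, 169, 1, 4, 4]), ([311.5, 168.5], [311, 168, 2, 2, 4]), ([311.3, 171.3], [311, 171, 2, 2, 3])] []
black top [([246.7, 171.4], [245, 170, 5, 3, 10]), ([330.3, 172.3], [330, 172, 2, 2, 3]), ([253.1, 181.3], [242, 174, 21, 11, 101]), ([262.8, 174.8], [262, 174, 2, 3, 4])]
black side [([274.8, 127.5], [274, 126, 2, 4, 4]), ([241.7, 155.9], [241, 154, 3, 6, 10]), ([248.5, 165.5], [247, 156, 4, 20, 55]), ([240.3, 171.0], [238, 165, 5, 12, 43]), ([212.9, 195.0], [211, 193, 5, 5, 21])]
```

View pics/tor.png

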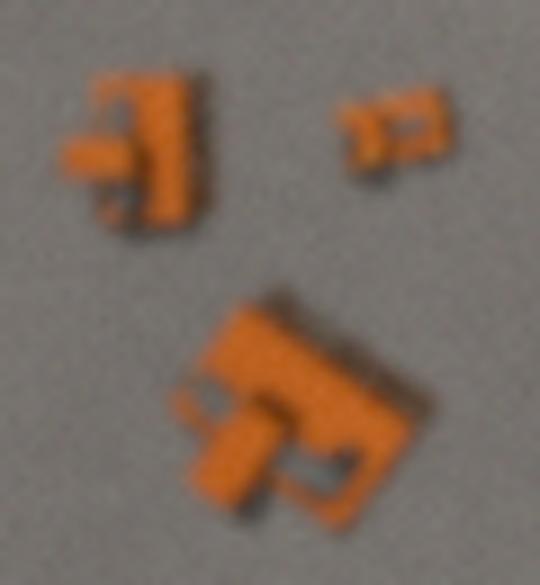

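```bash
python3 - <<'E'
from h import *
mt=imaging.camera_model("top");ms=imaging.camera_model("side")
def tri(n,a,b): print(n,two(ray(mt,*a),ray(ms,*b)))
tri("blue",(310.9,251.2),(325.1,176.9))
tri("orange",(166.0,252.2),(271.3,261.3))
print(onz(mt,310.9,251.2,134),onz(mt,166,252.2,134))
tri("barL",(191.3,167.2),(213,195)); tri("barR",(330.9,170.7),(274.3,128))
for n in [(191.3,167.2,215),(330.9,170.7,244)]: print(onz(mt,*n))
for u,v in [(244,155),(277,155),(276.5,201.5),(242,201)]: print("foot",onz(mt,u,v,16))
print(onz(mt,162+8.5,243.5,62),onz(mt,170.5,259.5,62))
for yaw in (1.5708,-1.5708):
  for p in ([430,-172,140],[655,-120,260],[415,234,140],[655,110,260]):
    print(yaw,p,solve_ik(p,[np.pi,0,yaw]))
E
```

```text
blue (array([ 430.88598277, -178.29012014,  133.12438396]), np.float64(2.315008131042074))
orange (array([416.34853602, 246.67047138, 132.93982157]), np.float64(2.5909697166475714))
[ 429.83245558 -178.61360536  134.        ] [415.20435897 245.96132302 134.        ]
barL (array([657.91371625, 169.7310126 , 217.36003519]), np.float64(2.089358465469708))
barR (array([ 654.90526327, -218.53083446,  235.33889904]), np.float64(0.7691146484417857))
[657.28298917 169.56362551 215.        ]
[ 654.10257008 -217.07023863  244.        ]
foot [727.56767384  28.42239615  16.        ]
foot [730.44216292 -77.38161274  16.        ]
foot [580.97651071 -79.21670652  16.        ]
foot [579.63743018  30.52992691  16.        ]
[439.41161788 245.84123212  62.        ] [390.30711203 244.11736742  62.        ]
1.5708 [430, -172, 140] [-0.5401037   0.25721461 -0.54676098  0.76682074  0.          1.03068895]
1.5708 [655, -120, 260] [-0.2919498   0.53608418  0.20583645  1.2405486   0.          1.27884286]
1.5708 [415, 234, 140] [ 0.3583135   0.27988079 -0.51465912  0.77625641  0.          1.92910615]
1.5708 [655, 110, 260] [0.05534364 0.5324901  0.19988591 1.23819213 0.         1.62613629]
-1.5708 [430, -172, 140] [-0.5401037   0.25721461 -0.54676098  0.76682074  0.         -2.11089636]
-1.5708 [655, -120, 260] [-0.2919498   0.53608418  0.20583645  1.2405486   0.         -1.86274245]
-1.5708 [415, 234, 140] [ 0.3583135   0.27988079 -0.51465912  0.77625641  0.         -1.21247915]
-1.5708 [655, 110, 260] [ 0.05534364  0.5324901   0.19988591  1.23819213  0.         -1.51544901]
```

The middle orange carton is at (172,252) in the top view: its 17 px body is 49–50 mm long, and the tab triangulates to z=133. The rack's foot and bar ends agree on a pivot at about (655,-24). Next I go over the blue carton and look with the wrist camera.

```bash
python3 - <<'E'
from h import *
bot.grip(0.55,25)
bot.move_ptp([430.3,-178.5,240],[np.pi,0,np.pi/2])
m=imaging.camera_model("wrist");np.save("m1.npy",m,allow_pickle=True)
img=imaging.capture("wrist");cv2.imwrite("pics/w1.png",img)
s=bot.get_state();print(s["t"],s["tcp_pos"],s["orientation"],s["contact_force"])
print(proj(m,[430.4,-178.5,134]),proj(m,[430.4,-178.5,62]))
E
```

```text
2.025 [ 430.23919285 -179.53304812  239.98673628] [3.14155708e+00 3.96965731e-04 1.56889813e+00] [ 0.0275125  -0.42118399  0.54973836]
[253.7419895  192.69647846] [253.70740466 172.41068002]
```

View pics/w1.png

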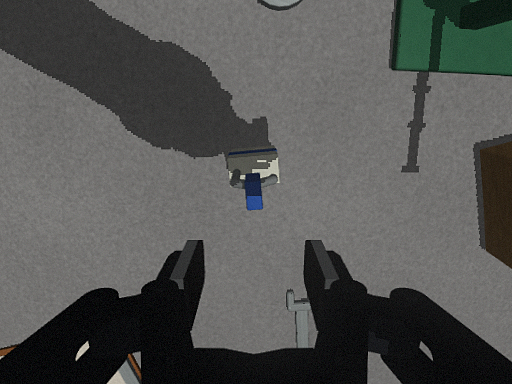

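The wrist view shows the blue tab at (254,192), where it was predicted. The stem is at (235,180) and the tip at (270,183). I'll measure the yaw from the carton's edges.

```bash
python3 - <<'E'
from h import *
img=cv2.imread("pics/w1.png"); crop(img,215,140,295,215,8,"w1c.png")
E
```

```text
(no output)
```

View pics/w1c.png

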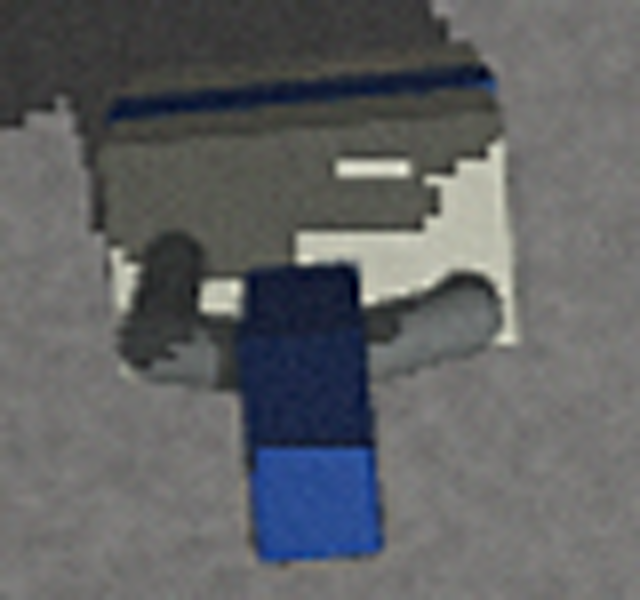

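```bash
python3 - <<'E'
from h import *
m=np.load("m1.npy",allow_pickle=True).item()
f=lambda x,y:(215+(x+.5)/8-.5,140+(y+.5)/8-.5)
a=onz(m,*f(102,145),62);b=onz(m,*f(502,112),62);print(a,b,np.linalg.norm(b-a),np.arctan2(*(b-a)[1::-1]))
c=[onz(m,*f(*p),149) for p in [(258,562),(383,553),(372,445),(252,447)]];print(np.mean(c,0));print(np.arctan2(*(c[1]-c[0])[1::-1]),[np.linalg.norm(c[i]-c[i-1]) for i in range(4)])
E
```

```text
[ 404.57464141 -163.7173468    62.        ] [ 453.43910716 -159.68447526   62.        ] 49.03060336704866 0.0823451580929973
[ 430.65236618 -181.57196122  149.        ]
0.07516526111923365 [np.float64(11.20762868745656), np.float64(11.685745204083938), np.float64(10.559401026753727), np.float64(11.046827314568926)]
```

```bash
cat >> h.py <<'E'
def favg(n=8,dt=0.04):
    f=[]
    for _ in range(n):
        bot.dwell(dt); f.append(bot.get_state()["contact_force"])
    return np.mean(f,0),np.std(f,0)
E
python3 - <<'E'
from h import *
o=[np.pi,0,np.pi/2+0.078]
bot.movel([430.2,-177.5,122],o,max_speed=120)
print(favg())
bot.grip(0.0,35)
s=bot.get_state();print(s["opening"],s["contact_force"])
bot.movel([430.2,-177.5,200],max_speed=100)
print(favg())
bot.move_ptp([560,-145,302],[np.pi,0,np.pi/2-0.008])
print(favg())
m=imaging.camera_model("wrist");np.save("m2.npy",m,allow_pickle=True)
cv2.imwrite("pics/w2.png",imaging.capture("wrist"));cv2.imwrite("pics/s2.png",imaging.capture("side"))
s=bot.get_state();print(s["t"],s["tcp_pos"],s["orientation"],s["opening"])
E
```

```text
(array([ 0.23449069, -0.00984849, -0.00434143]), array([0.69358007, 0.52517186, 0.55001234]))
0.13690280536830682 [-0.33349144 -0.25974986  1.25627722]
(array([ 0.58578448, -0.1458153 , -2.99807458]), array([0.48944562, 0.48063777, 0.44745617]))
(array([-0.05672884, -0.06675644, -3.28143399]), array([0.41898484, 0.5443776 , 0.64796326]))
6.3 [ 559.57455108 -145.2464519   301.8672313 ] [-3.14127382e+00 -1.28739911e-04  1.56219606e+00] 0.13235762486595587
```

View pics/w2.png

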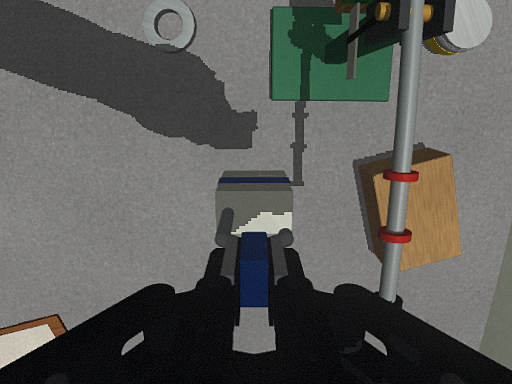

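View pics/s2.png

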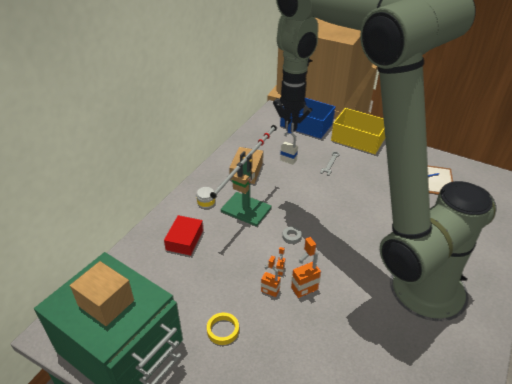

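Blue carton held, about 3.2 N. The wrist view shows the two collars at (401,176) and (395,235), so I can locate the seat.

```bash
python3 - <<'E'
from h import *
m=np.load("m2.npy",allow_pickle=True).item()
mt=imaging.camera_model("top")
img=cv2.imread("pics/w2.png");hsv=cv2.cvtColor(img,cv2.COLOR_BGR2HSV);k=cv2.inRange(hsv,(0,150,80),(6,255,255))|cv2.inRange(hsv,(174,150,80),(180,255,255));k[:, :340]=0
n,l,st,c=cv2.connectedComponentsWithStats(k)
for i in range(1,n):
    if st[i][4]>20: print(c[i],st[i],onz(m,c[i][0],c[i][1],239))
t=onz(mt,296,170.2,240);u=onz(mt,311.4,170.2,242);print(t,u)
E
```

```text
[403.08502024 176.82995951] [387 172  32  10 247] [ 655.85638008 -121.85695967  239.        ]
[395.95774648 238.17370892] [381 233  31  10 213] [ 656.19586367 -164.90299349  239.        ]
[ 653.28687849 -121.45867002  240.        ] [ 654.21373612 -163.60623104  242.        ]
```

```bash
python3 - <<'E'
from h import *
bot.movel([560,-143.4,282],max_speed=80)
print(bot.movel([655.8,-143.4,282],max_speed=70,threshold=6))
m=imaging.camera_model("wrist");np.save("m3.npy",m,allow_pickle=True)
cv2.imwrite("pics/w3.png",imaging.capture("wrist"));cv2.imwrite("pics/s3.png",imaging.capture("side"))
s=bot.get_state();print(s["t"],s["tcp_pos"],s["orientation"],s["contact_force"])
E
```

```text
False
8.3167 [ 655.5535164  -143.44025561  282.24031678] [3.14147667e+00 6.15682774e-05 1.56262331e+00] [ 0.44897492 -0.71920368 -4.18584907]
```

View pics/w3.png

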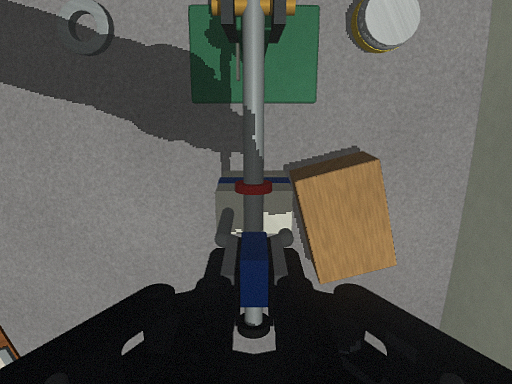

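The bar is inside the hook between stem (227,225) and tip (285,237), and the tab lies over the bar. Now I ease it down.

```bash
python3 - <<'E'
from h import *
bot.movel([655.8,-143.4,262],max_speed=30)
print(favg(6))
for z in (254,248,243,239,236):
    bot.movel([655.8,-143.4,z],max_speed=18)
    f,_=favg(6); s=bot.get_state(); print(round(s["t"],2),s["tcp_pos"].round(1),f.round(2))
    if f[2]>-0.4: break
cv2.imwrite("pics/w4.png",imaging.capture("wrist"))
E
```

```text
(array([-0.31774597, -0.03907699, -2.77178598]), array([0.61701945, 0.57426108, 0.46787961]))
10.22 [ 655.8 -143.4  254.1] [-0.5   0.25 -2.99]
10.96 [ 655.8 -143.4  248.1] [-0.97 -0.34 -2.24]
11.63 [ 655.8 -143.4  243.1] [-1.39 -0.54 -1.75]
12.26 [ 655.8 -143.4  239.1] [-1.23 -0.42 -0.88]
12.82 [ 655.8 -143.3  236. ] [-1.83  0.34 -0.88]
```

View pics/w4.png

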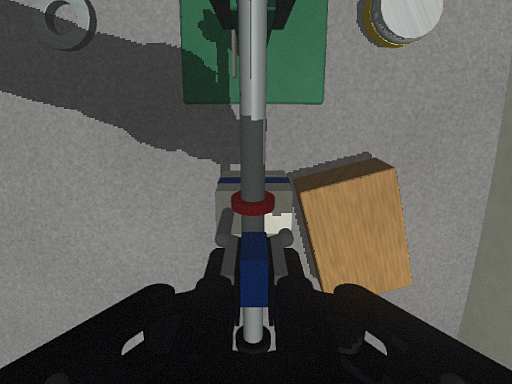

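Vertical load is transferring. A lateral force of -1.8 N in x says the hook sits about 3 mm too far in +x, so I centre it and then finish lowering.

```bash
python3 - <<'E'
from h import *
for x,z in ((653.5,236),(652.3,235),(652.3,233),(652.3,231.5)):
    bot.movel([x,-143.2,z],max_speed=12)
    f,_=favg(8); s=bot.get_state(); print(round(s["t"],2),s["tcp_pos"].round(1),f.round(2))
    if f[2]>-0.15: break
E
```

```text
13.55 [ 654.7 -143.4  236.5] [ 5.16 -0.33 -0.68]
14.17 [ 653.6 -143.4  235.6] [ 5.69 -0.51 -0.57]
14.82 [ 653.7 -143.3  233.6] [ 5.45  0.02 -0.17]
15.43 [ 653.6 -143.1  232.1] [ 5.88  0.28 -0.24]
```

```bash
python3 - <<'E'
from h import *
for x,z in ((655.4,232.5),):
    bot.movel([x,-143.2,z],max_speed=12)
    f,_=favg(12); s=bot.get_state(); print(round(s["t"],2),s["tcp_pos"].round(1),f.round(2))
cv2.imwrite("pics/w5.png",imaging.capture("wrist"));im=imaging.capture("side");crop(im,200,100,310,240,4,"s5.png")
E
```

```text
16.35 [ 655.1 -143.2  232.4] [-0.31 -0.09 -0.46]
```

View pics/w5.png

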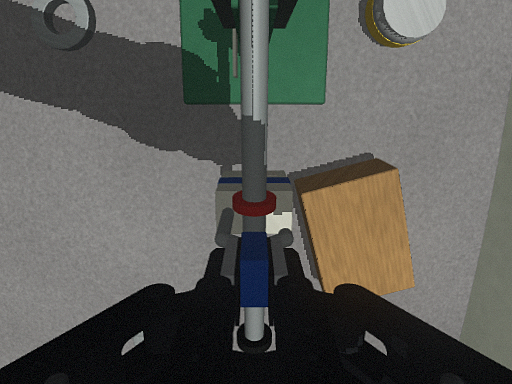

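View pics/s5.png

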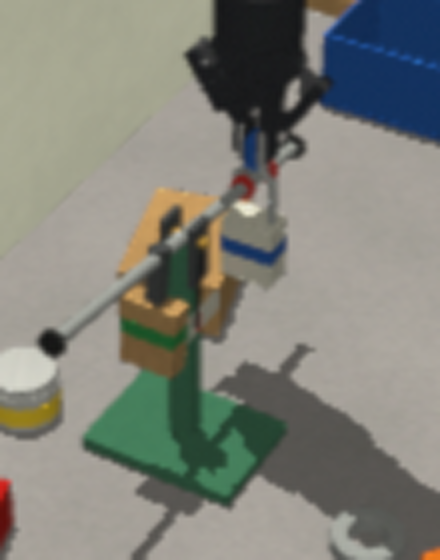

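```bash
python3 - <<'E'
from h import *
bot.movel([655.4,-143.2,230],max_speed=12)
f,_=favg(16); s=bot.get_state(); print(round(s["t"],2),s["tcp_pos"].round(1),f.round(2))
E
```

```text
17.48 [ 655.3 -143.1  230. ] [-2.25  1.05  0.12]
```

```bash
python3 - <<'E'
from h import *
bot.movel([655.1,-143.2,230.2],max_speed=12)
f,_=favg(4);print(f)
bot.grip(0.25)
a=imaging.capture("side")
bot.grip(0.45)
bot.movel([655.1,-143.2,300],max_speed=100)
for i in range(2):
    crop(imaging.capture("side"),200,100,310,240,4,f"s6_{i}.png")
    if i==0:
        m=imaging.camera_model("wrist");np.save("m6.npy",m,allow_pickle=True)
        cv2.imwrite("pics/w6.png",imaging.capture("wrist"))
s=bot.get_state(); print(round(s["t"],2),s["tcp_pos"].round(1),favg(6)[0])
E
```

```text
[-1.67256732  0.9620647   0.02587344]
19.51 [ 654.7 -143.1  299. ] [-0.30319117  0.03830762 -0.21481001]
```

View pics/s6_1.png

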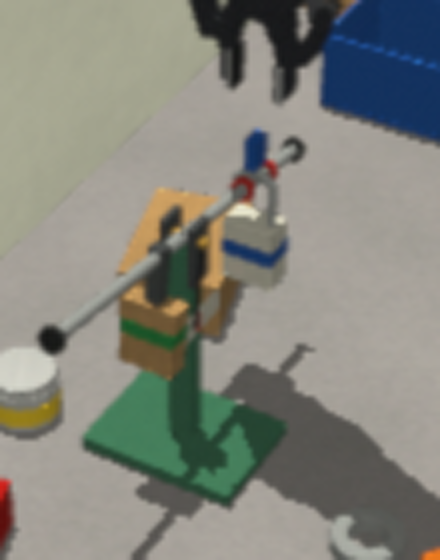

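View pics/w6.png

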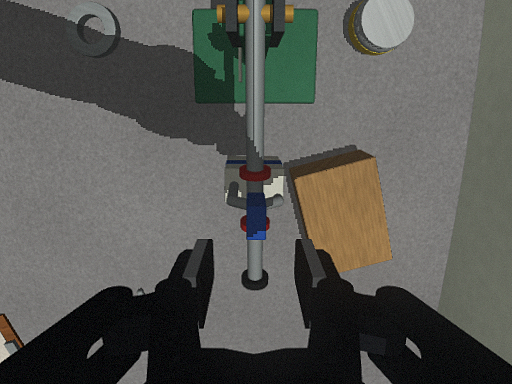

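```bash
cat >> h.py <<'E'
def lean(im,ret=False):
    """bar lean from black end caps in side view, on the plane x=655.8"""
    ms=imaging.camera_model("side"); n=np.array([1,0.,0])
    k=cv2.inRange(cv2.cvtColor(im,cv2.COLOR_BGR2HSV),(0,0,0),(180,255,62))
    out=[]
    for roi in ((203,165,225,215),(262,115,285,165)):
        x0,y0,x1,y1=roi;s=k[y0:y1,x0:x1]
        nn,l,st,c=cv2.connectedComponentsWithStats(s)
        i=1+np.argmax(st[1:,4]);u,v=c[i]+[x0,y0]
        out.append((u,v,st[i,4],onplane(ms,u,v,[655.8,0,0],n)))
    L,Rr=out[0][3],out[1][3]
    return np.degrees(np.arctan2(Rr[2]-L[2],L[1]-Rr[1])),out
E
python3 - <<'E'
from h import *
print("start",lean(cv2.imread("pics/side0.png")))
print("w/o load s2",lean(cv2.imread("pics/s2.png")))
im=imaging.capture("side");cv2.imwrite("pics/s7.png",im);print("now",lean(im))
E
```

```text
start (np.float64(2.7377897423161253), [(np.float64(212.91304347826087), np.float64(195.04347826086956), np.int32(23), array([655.8       , 174.88443731, 222.336866  ])), (np.float64(273.85714285714283), np.float64(126.71428571428571), np.int32(7), array([ 655.8       , -217.24130386,  241.08825847]))])
w/o load s2 (np.float64(3.3518641164678726), [(np.float64(212.9090909090909), np.float64(194.9090909090909), np.int32(22), array([655.8       , 174.85915809, 222.8539127 ])), (np.float64(282.1764705882353), np.float64(116.17647058823529), np.int32(17), array([ 655.8       , -281.24500013,  249.56697265]))])
now (np.float64(3.884578962355104), [(np.float64(212.58620689655172), np.float64(184.44827586206895), np.int32(29), array([655.8       , 173.00334705, 262.4291386 ])), (np.float64(271.82142857142856), np.float64(117.85714285714286), np.int32(28), array([ 655.8       , -198.46142425,  287.65262437]))])
```

The blue carton hangs free between the collars, the bar has settled, and the left end rose about 40 mm as expected. Next is the orange carton.

```bash
python3 - <<'E'
from h import *
bot.movel([500,-120,290],max_speed=150)
bot.move_ptp([416,246,240],[np.pi,0,np.pi/2])
m=imaging.camera_model("wrist");np.save("m8.npy",m,allow_pickle=True)
img=imaging.capture("wrist");cv2.imwrite("pics/w8.png",img)
cv2.imwrite("pics/s8.png",imaging.capture("side"));cv2.imwrite("pics/t8.png",imaging.capture("top"))
u,v=proj(m,[416,246,134]).astype(int);print(u,v)
crop(img,max(u-45,0),max(v-60,0),u+45,v+35,7,"w8c.png");print(bot.get_state()["t"],bot.get_state()["tcp_pos"])
crop(cv2.imread("pics/s8.png"),200,100,310,240,4,"s8c.png")
E
```

```text
252 193
22.575 [416.75959841 245.23843431 240.13627147]
```

View pics/w8.png

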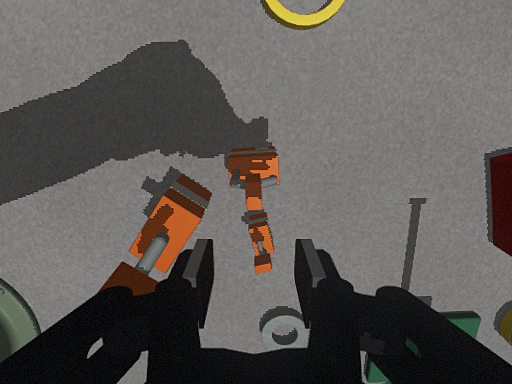

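View pics/w8c.png

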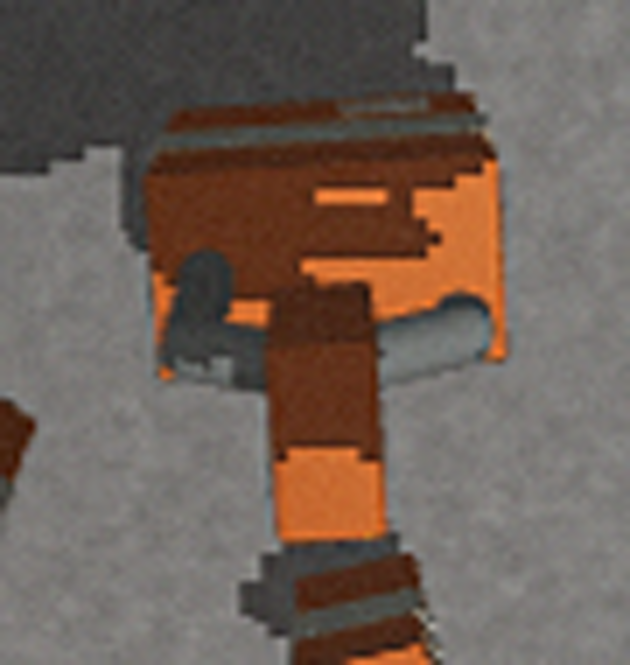

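View pics/s8c.png

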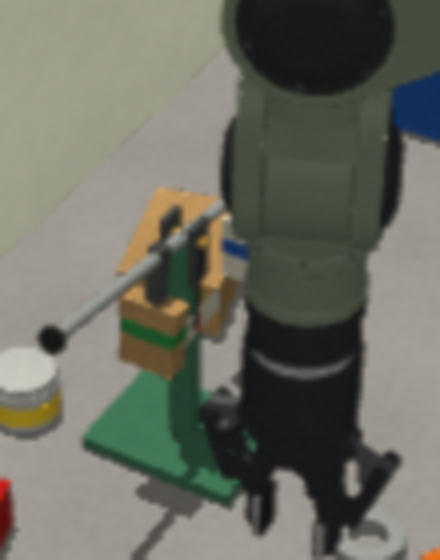

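Wrist view: three orange cartons, the small one at (260,245), the large one at (165,230) and the middle one at (252,175) with its tab at (254,193). The crop shows the right one, open to +x, with slight yaw.

```bash
python3 - <<'E'
from h import *
m=np.load("m8.npy",allow_pickle=True).item()
f=lambda x,y:(207+(x+.5)/7-.5,133+(y+.5)/7-.5)
a=onz(m,*f(145,176),62);b=onz(m,*f(497,158),62);print(a,b,np.linalg.norm(b-a),np.arctan2(*(b-a)[1::-1]),)
c=[onz(m,*f(*p),149) for p in [(278,543),(386,538),(378,343),(267,345)]];print(np.mean(c,0));print(np.arctan2(*(c[1]-c[0])[1::-1]),[np.linalg.norm(c[i]-c[i-1]) for i in range(4)])
E
```

```text
[390.98991712 261.1394442   62.        ] [440.17387736 263.66053615  62.        ] 49.24853144301632 0.05121359511717476
[416.5084423  248.23502295 149.        ]
0.04841653602195542 [np.float64(21.801434220090304), np.float64(11.529081486011584), np.float64(21.452026319168805), np.float64(11.542988635985022)]
```

```bash
python3 - <<'E'
from h import *
bot.movel([416.4,247.8,122],[np.pi,0,np.pi/2+0.05],max_speed=120)
print(favg(6)[0])
bot.grip(0.0,35)
print(bot.get_state()["opening"])
bot.movel([416.4,247.8,215],max_speed=100)
print(favg(10)[0])
bot.move_ptp([555,90,300],[np.pi,0,np.pi/2-0.008])
print(favg(12)[0],bot.get_state()["t"])
cv2.imwrite("pics/w9.png",imaging.capture("wrist"));cv2.imwrite("pics/s9.png",imaging.capture("side"))
E
```

```text
[ 0.24787423 -0.29198562  0.04384714]
0.13184615560896606
[-0.03617038 -0.21026687 -3.0735611 ]
[ 0.06648407  0.03840445 -3.07383784] 27.2167
```

View pics/w9.png

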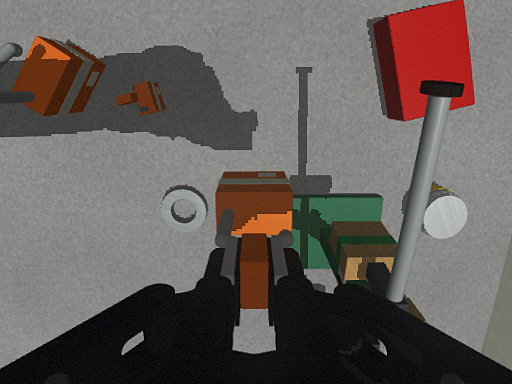

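View pics/s9.png

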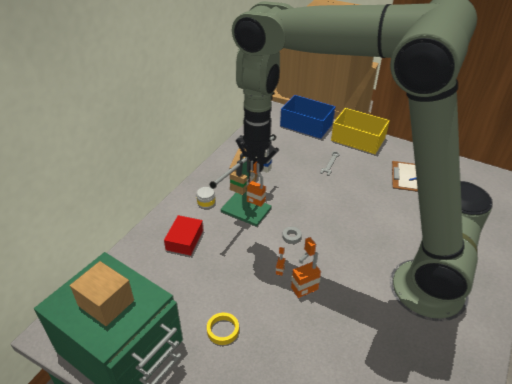

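```bash
python3 - <<'E'
from h import *
# camera hasn't moved since w9
m=imaging.camera_model("wrist"); print(onz(m,441,88,255), onz(m,398,296,236)) 
img=cv2.imread("pics/w9.png"); g=cv2.cvtColor(img,cv2.COLOR_BGR2HSV)
for v in (110,150,190,230):
    row=g[v,390:450]; ok=np.where((row[:,1]<40)&(row[:,2]>95))[0]+390; print(v,ok.min(),ok.max())
m6=np.load("m6.npy",allow_pickle=True).item()
# bar edges at m6 near pivot
g=cv2.cvtColor(cv2.imread("pics/w6.png"),cv2.COLOR_BGR2HSV)
for v in (60,90,110,255,268):
    row=g[v,235:280]; ok=np.where((row[:,1]<40)&(row[:,2]>110))[0]+235; print(v,ok)
E
python3 -c "
import cv2;from h import crop
crop(cv2.imread('pics/w9.png'),300,60,490,320,2.3,'w9c.png')"
```

```text
[659.90899442 168.79652272 255.        ] [660.4463336   23.55099848 236.        ]
110 432 448
150 390 449
190 390 429
230 390 449
60 [250 251 252 254 255 256 257 258 259 260 261]
90 [250 251 252 254 255 256 257 258 259 260 261]
110 [235 236 237 238 239 240 241 242 244 250 251 252 254 255 256 257 258 259
 260 261 265 266 267 268 269 270 271 272 273 274 275 276 277 278 279]
255 [235 236 237 238 239 240 241 242 243 244 245 246 251 252 253 254 255 256
 257 258 259 263 264 265 266 267 268 269 270 271 272 273 274 275 276 277
 278 279]
268 [235 236 237 238 239 240 241 242 243 244 245 246 251 252 253 254 255 256
 257 258 259 260 263 264 265 266 267 268 269 270 271 272 273 274 275 276
 277 278 279]
```

View pics/w9c.png

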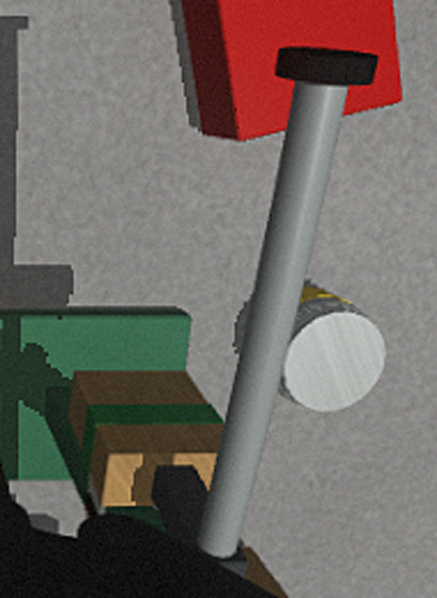

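```bash
python3 - <<'E'
from h import *
bot.movel([555,56,284],max_speed=100)
print(bot.movel([657,56,284],max_speed=70,threshold=6))
m=imaging.camera_model("wrist");np.save("m10.npy",m,allow_pickle=True)
cv2.imwrite("pics/w10.png",imaging.capture("wrist"))
s=bot.get_state();print(s["t"],s["tcp_pos"],s["contact_force"])
E
```

```text
False
29.5 [656.7282547   56.01962633 284.20519296] [ 0.28900278 -0.37615412 -2.95364549]
```

View pics/w10.png

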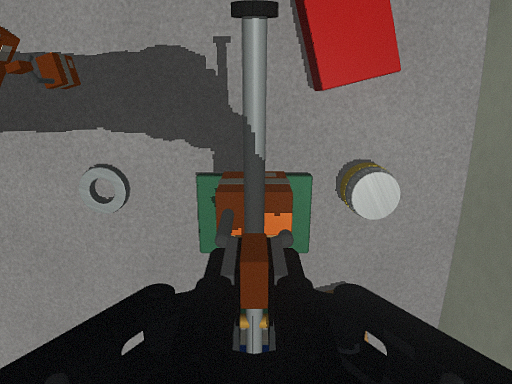

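The bar runs centred through the hook (bar at column 254.5, tab at 254). Now I ease it down toward level, where TCP z is about 248.5.

```bash
python3 - <<'E'
from h import *
bot.movel([656.8,56,265],max_speed=40)
print(favg(6)[0])
for z in (260,257,254,251,249):
    bot.movel([656.8,56,z],max_speed=12)
    f,_=favg(6); s=bot.get_state(); print(round(s["t"],2),s["tcp_pos"].round(1),f.round(2))
    if f[2]>-0.2: break
f,_=favg(14);print(f)
im=imaging.capture("side");cv2.imwrite("pics/s11.png",im);crop(im,200,100,310,240,4,"s11c.png");cv2.imwrite("pics/t11.png",imaging.capture("top"))
cv2.imwrite("pics/w11.png",imaging.capture("wrist"))
E
```

```text
[-0.13959786  0.69128261 -3.21923758]
31.19 [656.7  56.1 260. ] [-0.49  1.3  -3.56]
31.84 [656.8  55.8 257.1] [ 0.05 -0.07 -2.42]
32.49 [656.8  56.1 254.1] [ 0.09  0.4  -1.3 ]
33.14 [656.8  56.1 251.1] [ 0.17  2.05 -0.46]
33.71 [656.9  56.1 249.1] [-0.15  2.12  0.54]
[0.22685501 2.34287513 0.33955981]
```

View pics/s11c.png

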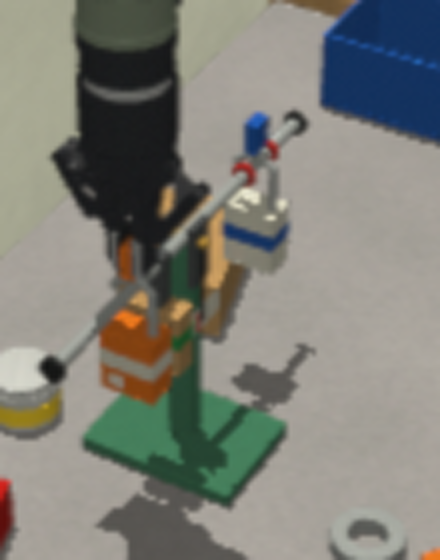

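View pics/w11.png

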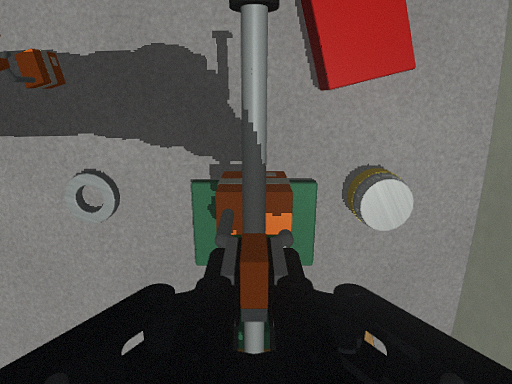

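```bash
python3 - <<'E'
from h import *
for n,fx,fy in (("side0",200,100),("s7",200,100),("s11",200,100)):
    im=cv2.imread(f"pics/{n}.png")
    a=cv2.resize(im[175:205,200:228],None,fx=12,fy=12,interpolation=cv2.INTER_CUBIC)
    b=cv2.resize(im[115:145,260:288],None,fx=12,fy=12,interpolation=cv2.INTER_CUBIC)
    cv2.imwrite(f"pics/caps_{n}.png",np.hstack([a,b]))
ims=[cv2.imread(f"pics/caps_{n}.png") for n in("side0","s11")]
cv2.imwrite("pics/caps.png",cv2.resize(np.vstack(ims),None,fx=.8,fy=.8))
cv2.imwrite("pics/tt.png",np.vstack([cv2.resize(cv2.imread(f"pics/{n}.png")[155:190,180:345],None,fx=4.8,fy=4.8,interpolation=cv2.INTER_CUBIC) for n in("top0","t8","t11")]))
E
```

```text
(no output)
```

View pics/caps.png

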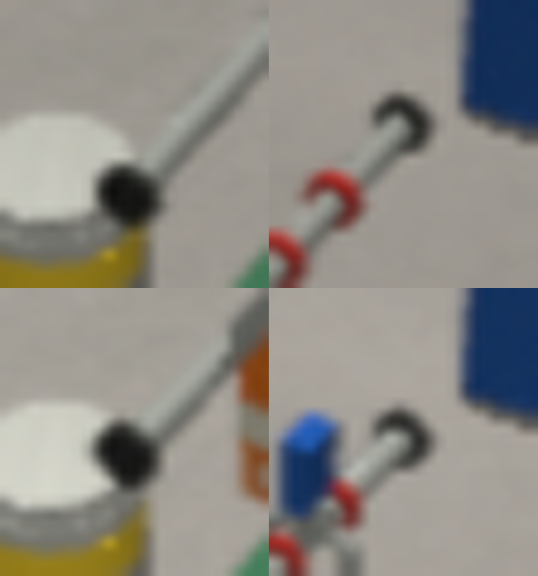

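View pics/tt.png

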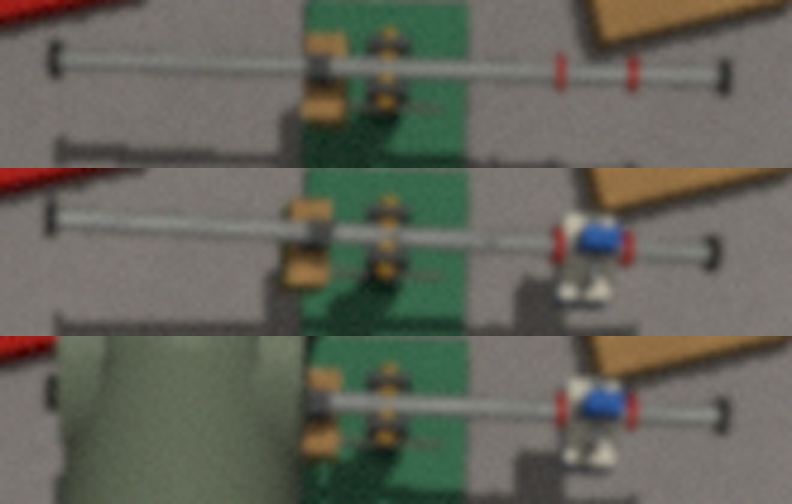

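```bash
python3 - <<'E'
from h import *
from scipy.optimize import least_squares
ms=imaging.camera_model("side")
f=lambda x,y,u0,v0:(u0+(x+.5)/9.6-.5,v0+(y+.5)/9.6-.5)
obs={"start":(f(128,194,200,175),f(403-268.8,123,260,115)),"now":(f(126,453-288,200,175),f(403-268.8,437-288,260,115)),
"blue":((212.6,184.4),None)}
def pred(p,th): return [proj(ms,np.array([655.8+p[0]-s*.008*-1*187*0+s*1.5,-23.6+p[1]+s*187*np.cos(th),230+p[2]-s*187*np.sin(th)])) for s in(1,-1)]
for n in("start","now"):
    o=obs[n]; print(n,o)
    r=least_squares(lambda q:np.r_[pred([0,q[1],q[2]],q[0])[0]-o[0],pred([0,q[1],q[2]],q[0])[1]-o[1]],[0,0,0]); print(np.degrees(r.x[0]),r.x[1:],r.fun.round(2))
def joint(q):
    res=[]
    for i,n in enumerate(("start","now")):
        p=pred(q[3:],q[i]); res+=[p[0]-obs[n][0],p[1]-obs[n][1]]
    p=pred(q[3:],q[2]);res.append(p[0]-obs["blue"][0]); return np.concatenate(res)
r=least_squares(joint,np.zeros(6));print(np.degrees(r.x[:3]),r.x[3:],r.fun.round(2))
E
```

```text
start ((212.88541666666666, 194.76041666666666), (273.53125, 127.36458333333333))
4.256312913661029 [6.49440733 2.78011165] [ 0.67 -0.09 -1.04 -0.  ]
now ((212.67708333333334, 191.73958333333334), (273.53125, 130.07291666666666))
0.6384175713473926 [6.07538811 2.94987242] [ 0.67 -0.05 -1.04 -0.04]
[ 3.0932263  -0.43243624 -8.56256416] [-17.84701051  34.49525234  28.5029931 ] [ 0.02 -0.05  0.04 -0.05 -0.02  0.05 -0.04  0.05 -0.   -0.  ]
```

The side-view cap fit gives 4.3° for the empty bar, against 4.4° expected, and +0.6° now with 0.34 N of excess push. Free equilibrium should therefore be near -0.3°. I take off the excess and let go.

```bash
python3 - <<'E'
from h import *
bot.movel([656.9,56.5,250.2],max_speed=10)
f,_=favg(12);print(f,bot.get_state()["tcp_pos"])
E
```

```text
[-0.02875826 -0.43936185 -0.42898097] [656.84195207  56.14942187 250.1339726 ]
```

```bash
python3 - <<'E'
from h import *
bot.movel([656.9,56.4,249.6],max_speed=8)
f,_=favg(10);print(f,bot.get_state()["tcp_pos"])
bot.grip(0.25)
bot.grip(0.45)
bot.movel([656.9,56.4,315],max_speed=100)
bot.movel([500,56.4,315],max_speed=150)
bot.dwell(0.5)
im=imaging.capture("side");cv2.imwrite("pics/s12.png",im);crop(im,200,100,310,240,4,"s12c.png")
cv2.imwrite("pics/w12.png",imaging.capture("wrist"))
a=cv2.resize(im[175:205,200:228],None,fx=12,fy=12,interpolation=cv2.INTER_CUBIC)
b=cv2.resize(im[115:145,260:288],None,fx=12,fy=12,interpolation=cv2.INTER_CUBIC)
cv2.imwrite("pics/caps12.png",cv2.resize(np.hstack([a,b]),None,fx=.8,fy=.8))
print(bot.get_state()["t"])
E
```

```text
[-0.40024817 -1.51735241 -0.18700144] [656.87719487  56.24326762 249.60774973]
39.0583
```

View pics/s12c.png

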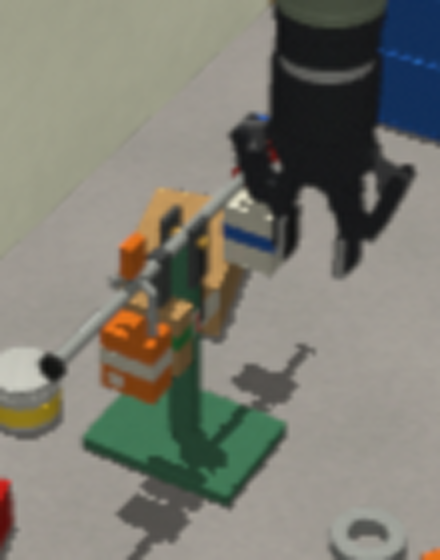

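View pics/caps12.png

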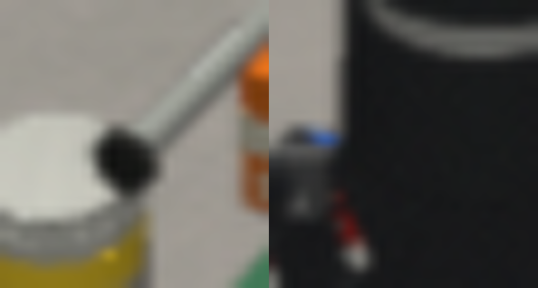

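View pics/w12.png

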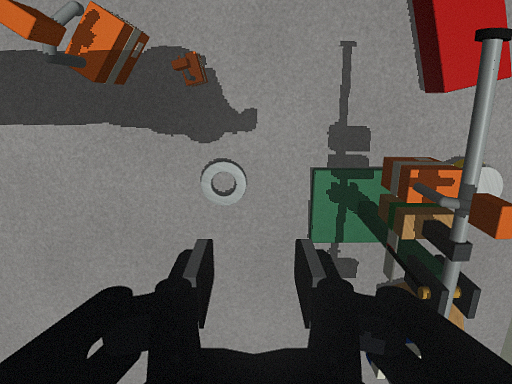

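Both cartons are hanging, and the left cap implies about +0.1°. I'd like to confirm with the pointer, looking from the robot's side with the wrist camera.

```bash
python3 - <<'E'
from h import *
m=imaging.camera_model("wrist");s=bot.get_state()
Rt=R.from_euler("xyz",s["orientation"]).as_matrix();Rc=R.from_euler("xyz",m["rotation"]).as_matrix()
Rel=Rt.T@Rc;d=Rt.T@(m["position"]-s["tcp_pos"]);print(d)
def chk(p,o):
    Ro=R.from_euler("xyz",o).as_matrix();mm=dict(m);mm["position"]=p+Ro@d;mm["rotation"]=R.from_matrix(Ro@Rel).as_euler("xyz")
    return mm["position"].round(),proj(mm,[645,-24,190]).round(),(Ro@Rel@[0,0,-1]).round(2)
for x in (380,430,480):
  for z in (250,300):
    for a in (0.7,0.9,1.1):
      for sg in (-1,):
        o=[np.pi,sg*a,0]; q=solve_ik([x,-24,z],o)
        print(x,z,a,q is not None,*chk(np.array([x,-24,z]),o))
E
```

```text
[ 7.30537850e+01 -1.00077943e-01 -1.42691788e+02]
380 250 0.7 True [344. -24. 406.] [254.   3.] [ 0.4  -0.   -0.92]
380 250 0.9 False [314. -24. 396.] [254.  55.] [ 0.57 -0.   -0.82]
380 250 1.1 False [286. -24. 380.] [254. 103.] [ 0.73 -0.   -0.69]
380 300 0.7 True [344. -24. 456.] [254.  43.] [ 0.4  -0.   -0.92]
380 300 0.9 True [314. -24. 446.] [254.  92.] [ 0.57 -0.   -0.82]
380 300 1.1 False [286. -24. 430.] [254. 138.] [ 0.73 -0.   -0.69]
430 250 0.7 True [394. -24. 406.] [254.  38.] [ 0.4  -0.   -0.92]
430 250 0.9 True [364. -24. 396.] [254.  83.] [ 0.57 -0.   -0.82]
430 250 1.1 False [336. -24. 380.] [254. 125.] [ 0.73 -0.   -0.69]
430 300 0.7 True [394. -24. 456.] [254.  77.] [ 0.4  -0.   -0.92]
430 300 0.9 True [364. -24. 446.] [254. 121.] [ 0.57 -0.   -0.82]
430 300 1.1 False [336. -24. 430.] [254. 162.] [ 0.73 -0.   -0.69]
480 250 0.7 True [444. -24. 406.] [254.  80.] [ 0.4  -0.   -0.92]
480 250 0.9 True [414. -24. 396.] [254. 117.] [ 0.57 -0.   -0.82]
480 250 1.1 False [386. -24. 380.] [254. 153.] [ 0.73 -0.   -0.69]
480 300 0.7 True [444. -24. 456.] [254. 116.] [ 0.4  -0.   -0.92]
480 300 0.9 True [414. -24. 446.] [254. 154.] [ 0.57 -0.   -0.82]
480 300 1.1 False [386. -24. 430.] [254. 191.] [ 0.73 -0.   -0.69]
```

```bash
python3 - <<'E'
from h import *
bot.move_ptp([450,-24,260],[np.pi,-0.9,0])
bot.dwell(0.2)
m=imaging.camera_model("wrist");np.save("m13.npy",m,allow_pickle=True)
im=imaging.capture("wrist");cv2.imwrite("pics/w13.png",im);crop(im,200,40,310,190,4,"w13c.png")
im=imaging.capture("side");cv2.imwrite("pics/s13.png",im);crop(im,200,100,310,240,4,"s13c.png")
print(bot.get_state()["t"])
E
```

```text
40.5583
```

View pics/w13.png

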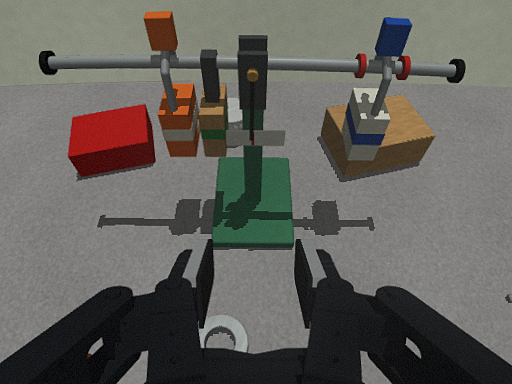

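View pics/w13c.png

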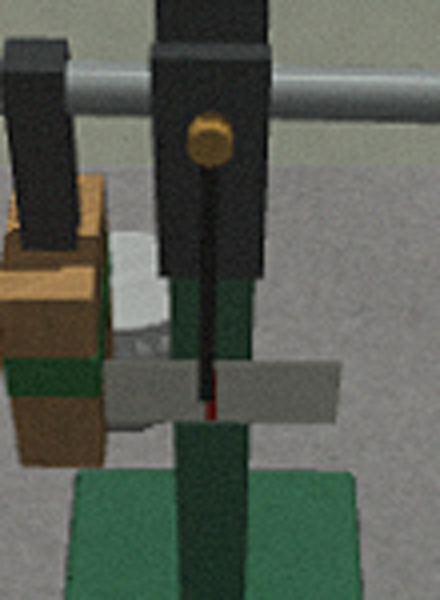

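View pics/s13c.png

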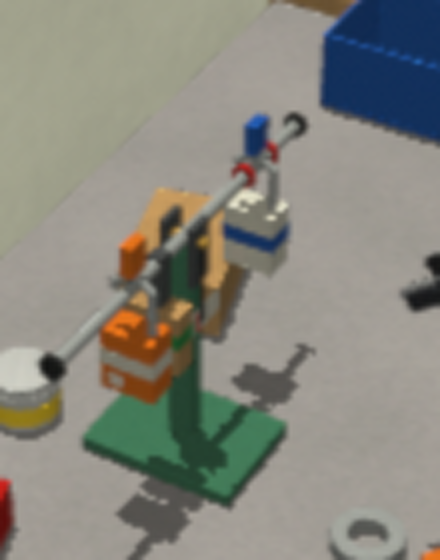

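The pointer tip, crop (205,398), sits slightly left of the red line at (211,400). I'll turn that into an angle.

```bash
python3 - <<'E'
from h import *
m=np.load("m13.npy",allow_pickle=True).item()
im=cv2.imread("pics/w13.png")
cv2.imwrite("pics/w13p.png",cv2.resize(im[70:160,235:270],None,fx=6.6,fy=6.6,interpolation=cv2.INTER_NEAREST))
n=np.array([1,0,0.])
for nm,(u,v) in {"pivot":(252.5,75),"tip":(251.3,139.3),"line":(252.6,140)}.items(): print(nm,onplane(m,u,v,[632,0,0],n))
k=cv2.inRange(cv2.cvtColor(im,cv2.COLOR_BGR2HSV),(0,0,0),(180,255,50))
P=[]
for x0,x1,y0,y1,xp in((35,58,48,78,657.4),(446,470,55,86,654.2)):
    mm=cv2.moments(k[y0:y1,x0:x1],True);u=mm["m10"]/mm["m00"]+x0;v=mm["m01"]/mm["m00"]+y0
    P.append(onplane(m,u,v,[xp,0,0],n));print(u,v,P[-1])
print("lean",np.degrees(np.arctan2(P[1][2]-P[0][2],P[0][1]-P[1][1])))
im=cv2.imread("pics/s13.png")
a=cv2.resize(im[175:205,200:228],None,fx=12,fy=12,interpolation=cv2.INTER_CUBIC)
b=cv2.resize(im[115:145,260:288],None,fx=12,fy=12,interpolation=cv2.INTER_CUBIC)
cv2.imwrite("pics/caps13.png",cv2.resize(np.hstack([a,b]),None,fx=.8,fy=.8))
E
```

```text
pivot [632.         -21.96103146 233.28636207]
tip [632.         -20.43483284 154.48172341]
line [632.         -21.80185641 153.43945933]
46.162361623616235 62.53874538745387 [657.4        173.16926529 233.63323021]
457.2183908045977 70.60153256704982 [ 654.2        -216.55936442  227.14608767]
lean -0.9536162829886967
```

View pics/w13p.png

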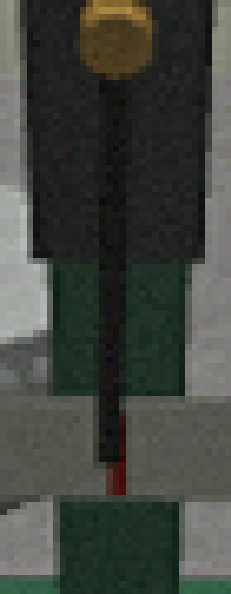

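View pics/caps13.png

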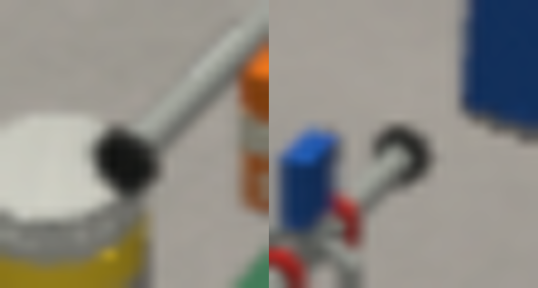

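The pointer reads about 1.4 px (1.5 mm over 79 mm), so roughly -1° (right down). The bar ends in the wrist view agree at -0.95°; only the side view says about +0.1°. I trust the pointer: slide the orange carton about 8 mm outward.

```bash
python3 - <<'E'
from h import *
bot.move_ptp([560,56.4,315],[np.pi,0,np.pi/2-0.008])
bot.movel([656.9,56.4,315],max_speed=130)
bot.movel([656.9,56.4,249.3],max_speed=60)
print(favg(4)[0])
bot.grip(0.0,25)
print(bot.get_state()["opening"],favg(4)[0])
bot.movel([656.8,60.4,248.6],max_speed=10)
print(favg(4)[0])
bot.movel([656.8,64.4,248.0],max_speed=10)
f=favg(12);s=bot.get_state();print(f,s["tcp_pos"],s["t"])
E
```

```text
[-0.25729731 -0.07011337 -0.05841388]
0.1324262897855588 [0.04016615 0.07769878 0.29703453]
[ 0.34745375 -1.75353958  0.19070066]
(array([ 0.51203857, -0.76602938,  0.06862987]), array([0.52744236, 0.49824077, 0.47749394])) [656.85429492  64.68267778 248.06127776] 46.3917
```

```bash
python3 - <<'E'
from h import *
bot.grip(0.25)
bot.grip(0.45)
bot.movel([656.9,64.5,315],max_speed=100)
bot.movel([540,40,315],max_speed=150)
bot.move_ptp([450,-24,260],[np.pi,-0.9,0])
bot.dwell(0.3)
m=imaging.camera_model("wrist");np.save("m14.npy",m,allow_pickle=True)
im=imaging.capture("wrist");cv2.imwrite("pics/w14.png",im)
cv2.imwrite("pics/w14p.png",cv2.resize(im[70:160,235:270],None,fx=6.6,fy=6.6,interpolation=cv2.INTER_NEAREST))
n=np.array([1,0,0.])
k=cv2.inRange(cv2.cvtColor(im,cv2.COLOR_BGR2HSV),(0,0,0),(180,255,50))
P=[]
for x0,x1,y0,y1,xp in((35,58,48,78,657.4),(446,470,55,86,654.2)):
    mm=cv2.moments(k[y0:y1,x0:x1],True);u=mm["m10"]/mm["m00"]+x0;v=mm["m01"]/mm["m00"]+y0
    P.append(onplane(m,u,v,[xp,0,0],n));print(u,v,P[-1])
print("lean",np.degrees(np.arctan2(P[1][2]-P[0][2],P[0][1]-P[1][1])))
im=imaging.capture("side");cv2.imwrite("pics/s14.png",im);crop(im,200,100,310,240,4,"s14c.png")
print(bot.get_state()["t"])
E
```

```text
47.31178707224335 64.5551330798479 [657.4        173.35610443 230.78137698]
458.5263157894737 67.56766917293233 [ 654.2        -216.48372145  229.65407813]
lean -0.165681600969148
50.3417
```

View pics/w14p.png

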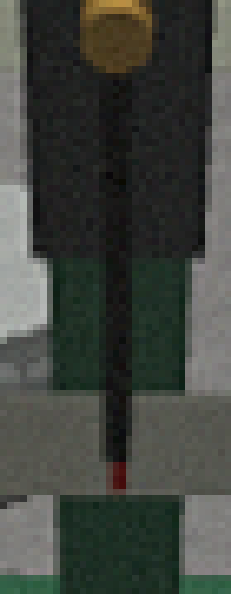

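View pics/w14.png

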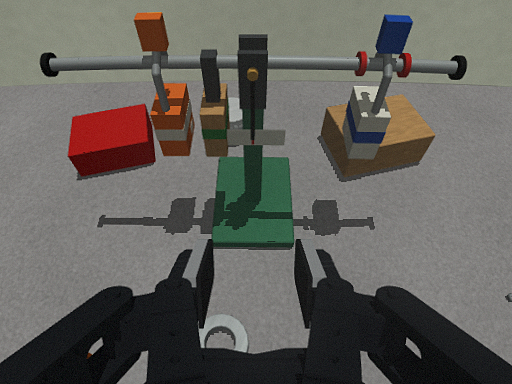

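The pointer tip now covers the red line (both at about column 118 of the crop), and the wrist view of the bar ends gives -0.17°. Both cartons hang free and the robot is clear, so I hand in.

```bash
python3 - <<'E'
from h import *
bot.dwell(1.0)
im=imaging.capture("wrist");cv2.imwrite("pics/w15.png",im)
print(np.abs(im[40:160].astype(int)-cv2.imread("pics/w14.png")[40:160]).mean(), bot.get_state()["t"])
bot.sign_off()
E
```

```text
4.7931532118055555 51.3917
the job is handed in; nothing more can be done
```

```bash
python3 - <<'E'
import cv2
im=cv2.imread("pics/w15.png");cv2.imwrite("pics/w15p.png",cv2.resize(im[70:160,235:270],None,fx=6.6,fy=6.6,interpolation=cv2.INTER_NEAREST))
E
```

```text
(no output)
```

View pics/w15p.png

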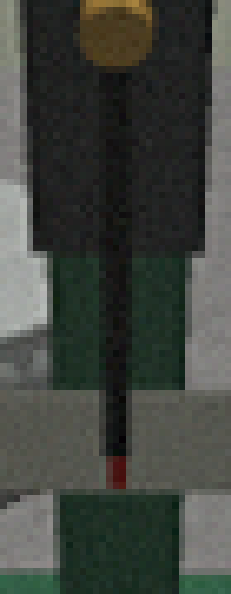

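The job is done and handed in at 51.4 s. The blue-and-white carton hangs on the right-hand seat between the red collars. The middle-sized orange carton hangs on the left-hand stretch, about 88 mm from the pivot. I eased each one down and let go only once the wrist force was close to zero. The orange one first settled at about -1° (right end down), so I gripped it again and slid it 8 mm outward.

**Last checks:**
- The pointer covered the red line, both right after the final release and again 1 s later, just before hand-in.
- The bar ends in the wrist view gave -0.17°.
- Both cartons hung free, and the gripper was well clear of the rack.
- I moved nothing else on purpose and saw nothing else displaced.

**What disagreed or went less smoothly:**
- **Side camera:** before the slide it put the bar about 1° further left-down than the pointer and the wrist view did. I trusted the pointer, so the side view on its own would now read roughly +1°.
- **Force on the rack:** a sideways correction while seating the blue carton read up to 5.9 N. That was the highest reading I took, against the 15 N limit, but I sampled the force between moves, not continuously.
- **Swing and tip:** the bar's speed was not measured. The largest lean was with only the blue carton on the bar, about 8°, worked out from its weight and the left end's rise.
- **Last stillness check:** the two final pictures differed overall by more than I expected (a mean of 4.8 grey levels). I compared them after handing in: the pointer was still on the line, with the whole view shifted by about one pixel.

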